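# Set a plate blank out over the bench block for sawing

## Robot

A 6-joint arm with a two-finger parallel gripper is mounted at the origin on the work surface. World frame = base frame: x ahead of the robot, y to its left, z up, the work surface at z = 0. Lengths are in mm, angles in rad, forces in N, time in s.
With the tool pointing down it reaches from about 250 to 800 mm from the base axis. Payload 3.9 kg.
Tool frame: the origin (TCP) lies at the very end of the fingers, on their centre line; the grasp point (between the pads) lies 19 mm behind it (bot.pinch_z is the distance from the TCP to the grasp point, in mm); y points along the fingers, x is the direction in which the jaws open and shut, and the axes are right-handed (so a half turn about y gives the same grasp; the last joint's range is limited). The gripper opens to 85 mm and grips with 20 to 120 N. Pads are 22 mm wide; open, the fingers measure 114 mm over their backs; the gripper's body (76 mm by 85 mm) begins 54 mm behind the grasp point. The pads swing forward as they close: fully open they stand 13 mm farther back than shut.
Start: joints at [1.244, 0.26, -0.138, 1.173, 0, 1.571], TCP at [168.528, 497.206, 231.304] pointing down, gripper open.
Joint ranges: [-2.78, 2.78], [-0.83, 1.72], [-1.28, 1.37], [-1.9, 2.12], [-1.57, 1.48], [-3.14, 3.14]. Speed limits (rad/s): [2.57, 2.57, 3.14, 3.14, 3.14, 3.14].

## Interface

Orientations are given as [roll, pitch, yaw] about the fixed x, y, z axes, in that order (R = Rz(yaw) Ry(pitch) Rx(roll)).
In Python, from station import bot, imaging, ticket gives the robot as it stands.
- The arm moves only by the tool send_rows, never from a script. Its argument "moves" is a list that holds one entry, the list of rows, each a list of 7 numbers: the shift along the tool's x, y, z in units of 150 mm (1.0 is 150 mm), then the turn, a rotation vector about the tool's x, y, z in units of 0.12 rad (1.0 is 0.12 rad), then the closure, from 0 (fully open) to 1 (shut). In form: [[[dx, dy, dz, rx, ry, rz, fingers], ...]]. A call has exactly 8 rows; each row shifts and turns the commanded pose from where the row before left it, along the tool's axes as they then stand; what a row does not reach is not made up. A row lasts 1/12 s, in which the tool goes at most 41.7 mm and 7.16 degrees, less where a joint would pass 70% of its speed; a pose out of reach is approached as far as the arm can. A call with a number of a shift or a turn outside -1 to 1 is refused whole. A call with a gripper value outside its range is refused whole. The fingers move at their own pace and stop on an object; the grip force is fixed at half the most. Time passes only in rows, so rows that do not move let the fingers close, or fill a call up. It gives the time, the measured TCP pose, the force and the opening at its end, in the units of the state.
- bot.read_state(): the state, without advancing time (a new reading comes with each control period).
- imaging.snapshot(name): name is "side" or "top"; returns the picture (400x640x3 uint8, red, green, blue); there is no depth.
- imaging.camera_info(name): a dict with "K" (3x3 intrinsics, pixels), "T" (4x4, takes a point from camera to world coordinates). Camera axes: x right, y up, looking along -z (the intrinsics and any distortion apply to the point x, -y, -z); pixel columns grow to the right and rows downward; lengths in mm; the calibration is good to about 2 mm. A picture is of the moment at which its call begins. camera_info takes no time and is no camera call.
- ticket.sign_off(): hands the job in, once; it reports no verdict.
Trained networks look in the newest picture that a camera, given by its name, has taken for a name from the list of things; names that differ only in an ending like _2 or _b are one class to them, and where a whole thing is asked for, a point or a joint stands for the part that bears it (a point fixed in the world has none). Each returns a list of dicts, best first, with "conf" (0 to 1); they miss things now and then, are a little off and sometimes report something else, mostly with a low value. They report only what shows in the picture. A call takes as long as a camera call. They do not tell look-alikes from the thing itself.
- imaging.regions_of(camera, name): "pixels" (400x640 bool, what is visible of it) and "box" ([left, top, width, height] in pixels, round what is visible of it).
The state is a dict: "time_s": time; "joints": joint angles; "joint_velocities": joint speeds; "joint_torque": joint torques, N m; "eef_pos": TCP position; "eef_rot": TCP orientation; "force": force on the tool from outside, world axes, zero at the start; "moment": the same for the moment, N m; "grip_width": finger opening in mm.
Only numpy, scipy, OpenCV 4.12 (cv2) and the standard library are available. Lean on these libraries where they do the work, as an engineer would, in place of code of your own. Each camera call takes 0.05 s, during which the arm holds its last target.

## Task

Set the flat steel plate blank on the bench block ready for its tab to be sawn off: with the fingertips push it, lying flat, flush against the guide bar at the block's left side, and slide it away from you until the tab with the two holes sticks out over the block's far edge by 30 mm, so that the scribed line lies right above that edge. Only push or slide the blank; do not lift or tip it, leave the tools and parts around it where they are, and finish with the hand clear.

Things in the scene. Friction and masses are not known exactly. Their poses are not given: they have to be found in the camera images.
- block: Dark steel bench block bolted to the bench, 220 (its x) x 250 (its y) x 40 mm high; it may stand turned by up to about 0.25 rad. Origin at the centre of its underside; its +x points away from the robot to the far edge, its z up. A bright steel guide bar, 25 mm wide and 14 mm high, is fixed on top along its left (+y) side: the bar's face, parallel to the block's x, lies at block y = +100 mm and the bar runs from block x = -110 to +80 mm
- far_edge (a point): Point on the top corner of the block's far edge (block x = +110, y = +55, z = 40 mm), in line with the middle of the blank when that lies against the bar; the edge runs along the block's y; same axes as the block
- bar_face (a point): Point on the face of the guide bar that the blank is to lie against, block (0, +100, 47) mm; the face looks to the block's -y; same axes as the block
- blank: Loose rectangular steel plate, 120 (its x) x 90 (its y) x 6 mm thick, about 0.5 kg, lying flat on the block. It is wider than most grippers open and slides on friction, about 1 to 5 N. Origin at the centre of its underside; its +x points to the tab end, which has two 10 mm holes 45 mm from the centre and starts facing the far edge. At the start its left side is some 5 to 40 mm from the guide bar, turned up to 0.2 rad to the block, and the tab end is short of the far edge
- line (a point): Middle of the dark scribed line on the blank's top, which runs across the blank (its y), 30 mm from the tab end; blank axes
- bar_side (a point): Middle of the blank's left (+y) side face, half-way up its thickness, the side that goes against the guide bar; blank axes
- offcut: Bystander: short steel tube standing on the block near its right rear corner, 36 mm diameter, 45 mm high; origin at the centre of its underside
- gclamp: Bystander: grey G-clamp lying flat on the bench left of the block, about 80 x 170 x 20 mm; origin under its spine
- square: Bystander: engineer's square lying flat on the bench beyond the block, to the right, 75 x 120 x 14 mm; origin under the middle of its stock
- hacksaw: Bystander: hacksaw lying flat on the bench to the right, about 360 x 120 x 24 mm; origin at the middle of its blade, on the bench
- flux: Bystander: tin, 66 mm diameter, 60 mm high, on the bench to the left; origin at the centre of its underside
- lug: Bystander: steel frame lug, two short sockets at an angle, about 60 x 80 x 36 mm, on the bench to the left; origin under the longer socket
- file: Bystander: flat file with a wooden handle lying on the bench to the left, 305 x 24 x 24 mm; origin near its middle, on the bench
There are look-alikes about, which are no part of the job. There is more than one size of the blank; the one meant has the size given above.

How it is judged (in metres and radians):
At the end, for the whole second after the job is handed in: The blank lies flat and at rest on the block with its scribed line over the far edge (tab overhanging 30 mm, +-4 mm), its left side within 4 mm of the guide bar and square to the block within 0.05 rad (x of line in the frame of far_edge between -0.004 and 0.004 m and y of bar_side in the frame of bar_face above -0.004 m and angle between the x axis of blank and the x axis of block, either way round below 0.05 rad and angle between blank's own z axis and vertical below 0.03 rad and z of blank in the frame of block below 0.0425 m and linear speed of blank below 0.01 m/s); the robot touches nothing.
It fails at once if the blank is lifted off the block by more than 8 mm, or tipped by more than 0.15 rad (z of blank in the frame of block above 0.048 m or angle between blank's own z axis and vertical above 0.15 rad).
It fails at once if a tool or part standing around is moved by more than 20 mm (distance of any of offcut, gclamp, square, hacksaw, flux, lug, file from where it was at the start of the episode above 0.02 m).
It also fails if it takes over 64 s, if anything falls off the work surface, if the arm or the gripper's body presses on something with over 40 N, if the wrist force passes 120 N, or if a joint passes its speed limit or range.

## Working session

There is one attempt and no reset: what is moved stays moved. The work goes in short steps, Python scripts to look and compute and a tool call to move; the robot and the scene stay as the last step left them, time stands still between calls to the robot, and variables do not carry over. Pictures are saved under pics/ and viewed, and the job is handed in when it is done.

Besides the shell and the picture viewer there is one more tool, called after "Emit:" by a JSON object that holds its "name" and its "arguments". send_rows: Moves the arm, as the interface text tells. Shifts and turns lie within -1 to 1; 1 stands for 150 mm of shift or 0.12 rad of turn. Its arguments: {"type":"object","properties":{"moves":{"type":"array","items":{"type":"array","items":{"type":"array","items":{"type":"number"}}}}},"required":["moves"]}

```bash
ls; mkdir -p pics
cat > snap.py <<'E'
import cv2,sys
from station import bot, imaging, ticket
tag=sys.argv[1]
for n in sys.argv[2:]:
    im=imaging.snapshot(n); cv2.imwrite(f'pics/{n}_{tag}.png',im[:,:,::-1])
    cv2.imwrite(f'pics/{n}_{tag}_big.png',cv2.resize(im[:,:,::-1],(800,500),interpolation=cv2.INTER_CUBIC))
s=bot.read_state()
print(s['time_s'],s['eef_pos'],s['eef_rot'],s['force'],s['grip_width'],s['joints'])
E
python3 snap.py a top side; python3 -c "
from station import imaging
for n in ('top','side'): print(imaging.camera_info(n))"
```

```text
pics
0.1 [168.32536137 496.60796575 230.54586024] [-1.57077328  0.00180321  1.24399534] [-0.47614395 -0.00624858  0.43937919] 85.31499570493085 [ 1.24398508e+00  2.60601599e-01 -1.39269333e-01  1.17272860e+00
  2.30266120e-05  1.57078607e+00]
{'K': array([[483.11097557,   0.        , 317.9637719 ],
       [  0.        , 483.11097557, 208.48948342],
       [  0.        ,   0.        ,   1.        ]]), 'T': array([[-2.86339288e-02,  9.87840406e-01, -1.52811746e-01,
         3.40765831e+02],
       [-9.99578093e-01, -2.90420813e-02, -4.39059208e-04,
        -2.36010966e+01],
       [-4.87169156e-03,  1.52734701e-01,  9.88255219e-01,
         1.34783938e+03],
       [ 0.00000000e+00,  0.00000000e+00,  0.00000000e+00,
         1.00000000e+00]])}
{'K': array([[507.21833988,   0.        , 322.17569075],
       [  0.        , 507.21833988, 199.22997808],
       [  0.        ,   0.        ,   1.        ]]), 'T': array([[ 7.93735265e-01,  4.55414261e-01, -4.03214807e-01,
        -4.32452681e+01],
       [-6.08069319e-01,  5.77346554e-01, -5.44906101e-01,
        -7.95093075e+02],
       [-1.53633302e-02,  6.77693742e-01,  7.35183760e-01,
         1.10425043e+03],
       [ 0.00000000e+00,  0.00000000e+00,  0.00000000e+00,
         1.00000000e+00]])}
```

View pics/top_a_big.png

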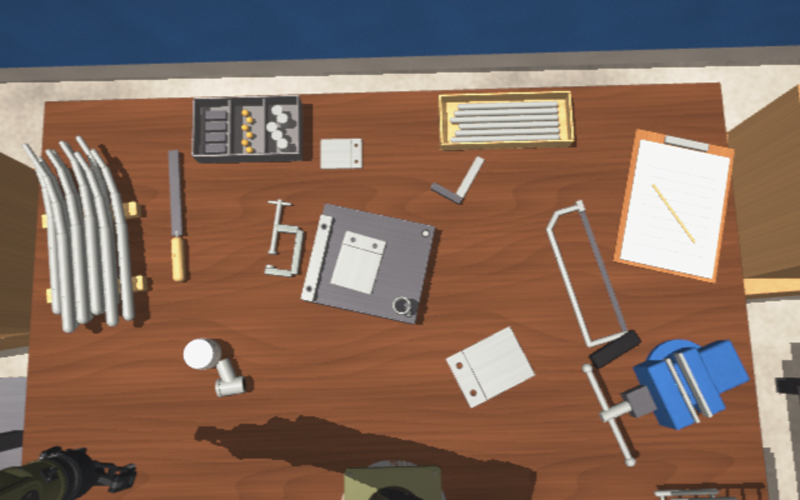

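View pics/side_a_big.png

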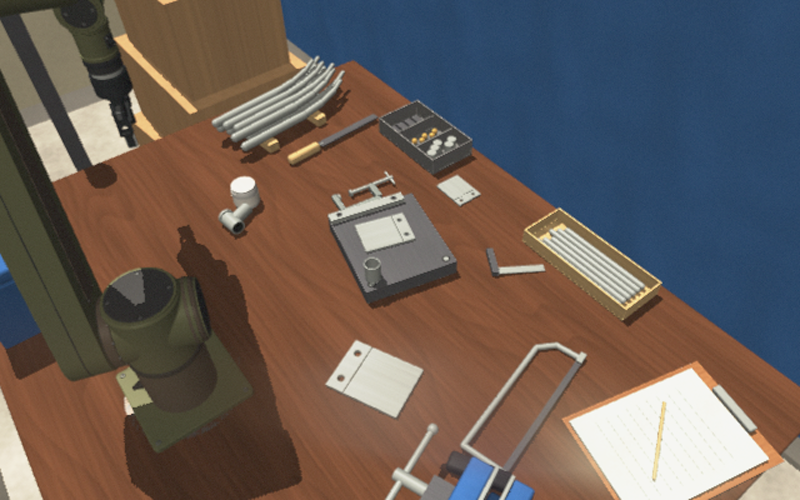

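```bash
cat > seg.py <<'E'
import cv2,sys,numpy as np
from station import bot, imaging
res={}
for cam in ('top','side'):
    for n in ('block','blank'):
        r=imaging.regions_of(cam,n)
        for k,d in enumerate(r[:4]):
            m=d['pixels'].astype(np.uint8); print(cam,n,k,round(d['conf'],2),d['box'],m.sum())
            res[f'{cam}_{n}_{k}']=m
np.savez('seg.npz',**res)
E
python3 seg.py
python3 - <<'E'
import cv2
a=cv2.imread('pics/top_a.png')[155:270,230:360];cv2.imwrite('pics/c1.png',cv2.resize(a,None,fx=6,fy=6,interpolation=cv2.INTER_CUBIC)[:600])
a=cv2.imread('pics/side_a.png')[145:250,255:375];cv2.imwrite('pics/c2.png',cv2.resize(a,None,fx=5.7,fy=5.7,interpolation=cv2.INTER_CUBIC))
E
```

```text
top block 0 0.55 [241.2, 160.3, 102.2, 99.0] 5855
top blank 0 0.97 [264.9, 182.7, 40.2, 55.5] 1422
top blank 1 0.6 [357.9, 260.9, 69.7, 64.7] 2432
side block 0 0.86 [261.5, 151.8, 103.8, 89.4] 4412
side blank 0 0.9 [258.3, 272.3, 82.4, 61.1] 2759
side blank 1 0.78 [285.7, 170.8, 48.3, 29.7] 987
side blank 2 0.64 [353.6, 141.2, 28.0, 21.2] 424
```

View pics/c1.png

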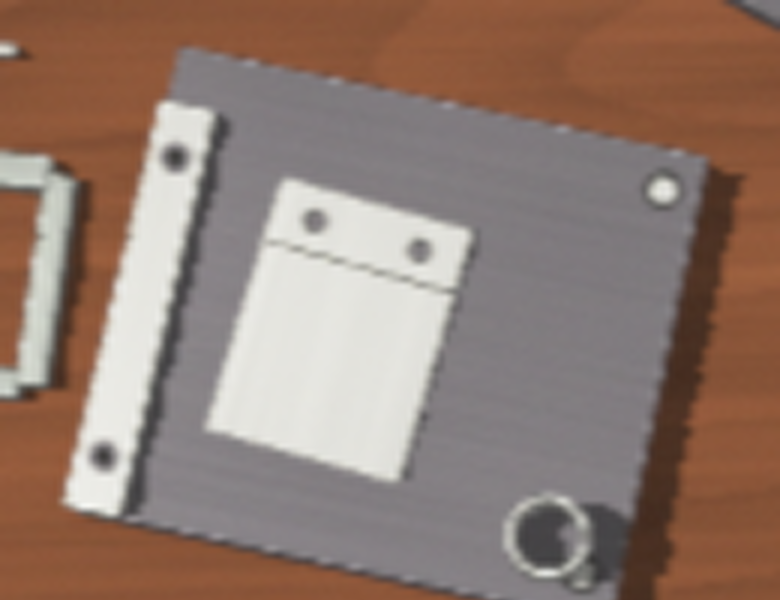

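View pics/c2.png

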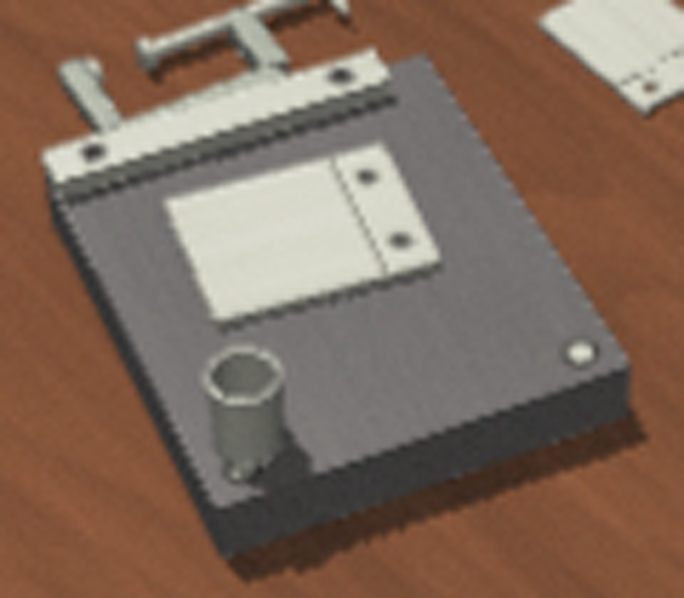

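```bash
cat > fit.py <<'E'
import numpy as np
from scipy.optimize import least_squares
from station import imaging
C={n:imaging.camera_info(n) for n in ('top','side')}
def proj(cam,P):
    T=C[cam]['T'];K=C[cam]['K']
    p=(np.asarray(P,float)-T[:3,3])@T[:3,:3]
    q=np.c_[p[:,0],-p[:,1],-p[:,2]]@K.T
    return q[:,:2]/q[:,2:]
def tf(pose,P,z=0):
    x,y,a=pose;P=np.asarray(P,float);c,s=np.cos(a),np.sin(a)
    return np.c_[x+c*P[:,0]-s*P[:,1],y+s*P[:,0]+c*P[:,1],P[:,2]+z]
def fit(obs,z,x0=(400,0,-.2)):
    f=lambda p:np.concatenate([(proj(c,tf(p,P,z))-uv).ravel() for c,P,uv in obs])
    r=least_squares(f,x0,x_scale=[10,10,.1],loss='soft_l1');return r.x,f(r.x)
def crop(uv,f,o): return (np.asarray(uv,float)+.5)/f-.5+np.array(o)
BL=[(60,45,6),(60,-45,6),(-60,-45,6),(-60,45,6)]
E
python3 - <<'E'
from fit import *
t=lambda u:crop(u,6,(230,155)); s=lambda u:crop(u,5.7,(255,145))
ot=('top',[(110,125,40),(110,-125,40),(80,100,54),(80,125,54),(-110,125,54),(-110,100,54)],t([(182,45),(708,155),(218,112),(160,100),(65,505),(122,517)]))
os=('side',[(110,125,40),(110,-125,40),(-110,-125,40),(-110,125,54),(-110,100,54),(80,100,54),(80,125,54)],s([(430,57),(628,365),(218,507),(43,150),(60,190),(392,78),(375,50)]))
bt=('top',BL,t([(285,180),(473,232),(399,482),(207,431)])); bs=('side',BL,s([(383,145),(440,262),(220,322),(167,200)]))
np.set_printoptions(precision=2,suppress=True)
for nm,o in (('T',[ot]),('S',[os]),('TS',[ot,os])):
    p,r=fit(o,0);print(nm,p.round(4),r)
for nm,o in (('T',[bt]),('S',[bs]),('TS',[bt,bs])):
    p,r=fit(o,40);print('blank',nm,p.round(4),r)
E
```

```text
T [541.81  39.65  -0.24] [-0.15  0.03  0.26 -0.04 -0.39 -0.14  0.41  0.02  0.16  0.09 -0.29  0.02]
S [537.61  36.72  -0.24] [-0.55 -0.59  1.08  0.24 -0.24  0.49 -0.21  0.25 -0.44 -1.37  0.43  0.11
  0.16 -0.02]
TS [540.15  39.    -0.24] [ 0.28  0.48  0.64  0.75  0.    0.34  0.8   0.46  0.29  0.49 -0.16  0.46
 -0.43 -1.33  1.27 -0.71  0.12 -0.46  0.05 -0.49 -0.17 -2.13  0.58 -0.65
  0.3  -0.76]
blank T [541.4   63.01  -0.31] [-0.17 -0.11 -0.04  0.    0.02  0.32  0.18 -0.21]
blank S [538.25  59.86  -0.31] [ 0.2  -0.04  0.64 -0.2  -0.5  -0.04 -0.29  0.23]
blank TS [540.42  62.24  -0.31] [ 0.15  0.22  0.27  0.37  0.28  0.69  0.45  0.12  0.18 -0.83  0.76 -1.1
 -0.25 -0.82 -0.19 -0.45]
```

```bash
cat > plan.py <<'E'
import numpy as np,sys
from scipy.spatial.transform import Rotation as R
from station import bot
B=np.array([541.81,39.65,-0.24])  # block pose (top cam frame)
def b2w(x,y): c,s=np.cos(B[2]),np.sin(B[2]); return B[0]+c*x-s*y,B[1]+s*x+c*y
def w2b(X,Y): c,s=np.cos(B[2]),np.sin(B[2]); return c*(X-B[0])+s*(Y-B[1]),-s*(X-B[0])+c*(Y-B[1])
def plan(tgt,yaw,n):
    s=bot.read_state();p=np.array(s['eef_pos']);r0=R.from_euler('xyz',s['eef_rot']);r1=R.from_euler('xyz',[-np.pi/2,0,yaw])
    rv=(r0.inv()*r1).as_rotvec(); r=r0
    for k in range(n):
        d=r.inv().apply((np.array(tgt)-p)/n)/150
        t=rv/n/.12
        print('[%s],'%','.join('%.3f'%v for v in (*d,*t,1)),'|d| %.3f'%np.linalg.norm(d))
        r=r*R.from_rotvec(rv/n)
def st():
    s=bot.read_state();p=s['eef_pos'];print('t %.2f'%s['time_s'],'pos',np.round(p,1),'blk',np.round(w2b(p[0],p[1]),1),'rot',np.round(s['eef_rot'],3),'F',np.round(s['force'],1),'w',round(s['grip_width'],1))
E
python3 - <<'E'
from plan import *
x,y=b2w(-4,-60);print(x,y)
plan((x,y,200),-0.24,24)
E
```

```text
523.6624905149638 -17.67946798541324
[-0.104,0.009,-0.139,0.000,0.515,-0.000,1.000], |d| 0.174
[-0.095,0.009,-0.145,0.000,0.515,-0.000,1.000], |d| 0.174
[-0.086,0.009,-0.151,0.000,0.515,-0.000,1.000], |d| 0.174
[-0.076,0.009,-0.156,0.000,0.515,-0.000,1.000], |d| 0.174
[-0.066,0.009,-0.160,0.000,0.515,-0.000,1.000], |d| 0.174
[-0.056,0.009,-0.164,0.000,0.515,-0.000,1.000], |d| 0.174
[-0.046,0.009,-0.167,0.000,0.515,-0.000,1.000], |d| 0.174
[-0.036,0.009,-0.170,0.000,0.515,-0.000,1.000], |d| 0.174
[-0.025,0.009,-0.172,0.000,0.515,-0.000,1.000], |d| 0.174
[-0.014,0.009,-0.173,0.000,0.515,-0.000,1.000], |d| 0.174
[-0.004,0.009,-0.174,0.000,0.515,-0.000,1.000], |d| 0.174
[0.007,0.009,-0.174,0.000,0.515,-0.000,1.000], |d| 0.174
[0.018,0.009,-0.173,0.000,0.515,-0.000,1.000], |d| 0.174
[0.028,0.009,-0.171,0.000,0.515,-0.000,1.000], |d| 0.174
[0.039,0.009,-0.169,0.000,0.515,-0.000,1.000], |d| 0.174
[0.049,0.009,-0.167,0.000,0.515,-0.000,1.000], |d| 0.174
[0.059,0.009,-0.163,0.000,0.515,-0.000,1.000], |d| 0.174
[0.069,0.009,-0.159,0.000,0.515,-0.000,1.000], |d| 0.174
[0.079,0.009,-0.155,0.000,0.515,-0.000,1.000], |d| 0.174
[0.089,0.009,-0.149,0.000,0.515,-0.000,1.000], |d| 0.174
[0.098,0.009,-0.144,0.000,0.515,-0.000,1.000], |d| 0.174
[0.106,0.009,-0.137,0.000,0.515,-0.000,1.000], |d| 0.174
[0.115,0.009,-0.131,0.000,0.515,-0.000,1.000], |d| 0.174
[0.122,0.009,-0.123,0.000,0.515,-0.000,1.000], |d| 0.174
```

Emit:
{"name": "send_rows", "arguments": {"moves": [[[-0.1,0,-0.14,0,0.515,0,1],[-0.095,0,-0.145,0,0.515,0,1],[-0.085,0,-0.15,0,0.515,0,1],[-0.075,0,-0.155,0,0.515,0,1],[-0.065,0,-0.16,0,0.515,0,1],[-0.055,0,-0.165,0,0.515,0,1],[-0.045,0,-0.165,0,0.515,0,1],[-0.035,0,-0.17,0,0.515,0,1]]]}}

```text
time_s: 0.97
eef_pos: [287.6, 326.3, 231.4]
eef_rot: [-1.571, -0.0, 0.747]
force: [-0.7, -0.5, -0.5]
grip_width: 0.2
```

Emit:
{"name": "send_rows", "arguments": {"moves": [[[-0.025,0,-0.17,0,0.515,0,1],[-0.015,0,-0.175,0,0.515,0,1],[-0.005,0,-0.175,0,0.515,0,1],[0.007,0,-0.175,0,0.515,0,1],[0.018,0,-0.175,0,0.515,0,1],[0.028,0,-0.17,0,0.515,0,1],[0.039,0,-0.17,0,0.515,0,1],[0.049,0,-0.165,0,0.515,0,1]]]}}

```text
time_s: 1.63
eef_pos: [406.2, 154.2, 231.4]
eef_rot: [-1.571, -0.0, 0.252]
force: [0.8, -0.4, -0.9]
grip_width: -0.2
```

Emit:
{"name": "send_rows", "arguments": {"moves": [[[0.06,0,-0.165,0,0.515,0,1],[0.07,0,-0.16,0,0.515,0,1],[0.08,0,-0.155,0,0.515,0,1],[0.09,0,-0.15,0,0.515,0,1],[0.1,0,-0.145,0,0.515,0,1],[0.105,0,-0.14,0,0.515,0,1],[0.115,0,-0.13,0,0.515,0,1],[0.12,0,-0.125,0,0.515,0,1]]]}}

```text
time_s: 2.3
eef_pos: [525.2, -18.5, 231.3]
eef_rot: [-1.571, -0.0, -0.242]
force: [0.6, 0.1, 0.7]
grip_width: 0.4
```

Run:
```python
from plan import *
st();x,y=b2w(-4,-60);plan((x,y,70),-0.24,8)
```

```text
t 2.30 pos [525.2 -18.5 231.3] blk [ -2.3 -60.4] rot [-1.571 -0.    -0.242] F [0.6 0.1 0.7] w 0.4
[-0.001,0.134,0.000,-0.000,-0.003,0.000,1.000], |d| 0.134
[-0.001,0.134,0.000,-0.000,-0.003,0.000,1.000], |d| 0.134
[-0.001,0.134,0.000,-0.000,-0.003,0.000,1.000], |d| 0.134
[-0.001,0.134,0.000,-0.000,-0.003,0.000,1.000], |d| 0.134
[-0.001,0.134,0.000,-0.000,-0.003,0.000,1.000], |d| 0.134
[-0.001,0.134,0.000,-0.000,-0.003,0.000,1.000], |d| 0.134
[-0.001,0.134,0.000,-0.000,-0.003,0.000,1.000], |d| 0.134
[-0.001,0.134,0.000,-0.000,-0.003,0.000,1.000], |d| 0.134
```

Very accurate tracking. Down to 70 mm, then check.

Emit:
{"name": "send_rows", "arguments": {"moves": [[[0,0.15,0,0,0,0,1],[0,0.15,0,0,0,0,1],[0,0.15,0,0,0,0,1],[0,0.15,0,0,0,0,1],[0,0.15,0,0,0,0,1],[0,0.15,0,0,0,0,1],[0,0.15,0,0,0,0,1],[0,0.02,0,0,0,0,1]]]}}

```text
time_s: 2.97
eef_pos: [521.4, -17.2, 67.2]
eef_rot: [-1.572, 0.007, -0.239]
force: [-0.2, -0.2, 0.1]
grip_width: -0.2
```

```bash
python3 snap.py b top side
python3 - <<'E'
import cv2
a=cv2.imread('pics/top_b.png')[155:270,230:360];a=cv2.resize(a,None,fx=5,fy=5,interpolation=cv2.INTER_CUBIC)
cv2.imwrite('pics/c3.png',a)
a=cv2.imread('pics/side_b.png')[125:250,235:395];cv2.imwrite('pics/c4.png',cv2.resize(a,None,fx=4.8,fy=4.8,interpolation=cv2.INTER_CUBIC))
E
```

```text
3.0667 [523.45727133 -17.22088526  70.01919654] [-1.57143965  0.00286364 -0.23917368] [0.04253243 1.05635191 0.24080512] 0.307389199769886 [-3.28601565e-02  3.82448581e-01 -4.12844413e-01  7.78438033e-01
 -4.30592116e-05  1.77710899e+00]
```

View pics/c3.png

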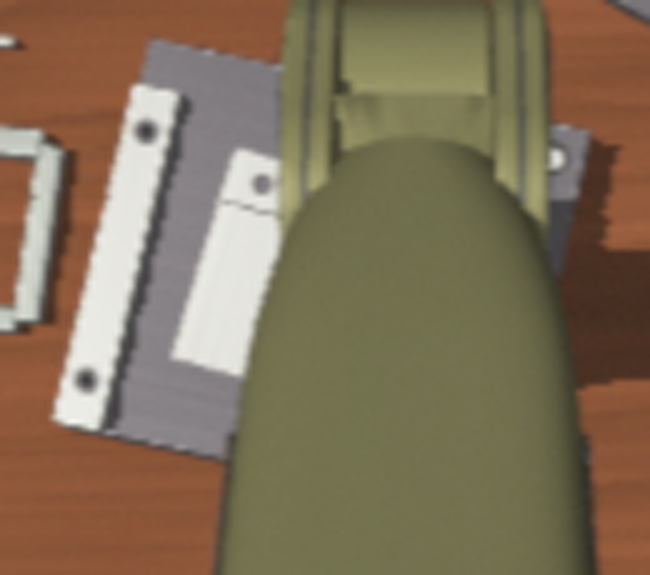

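View pics/c4.png

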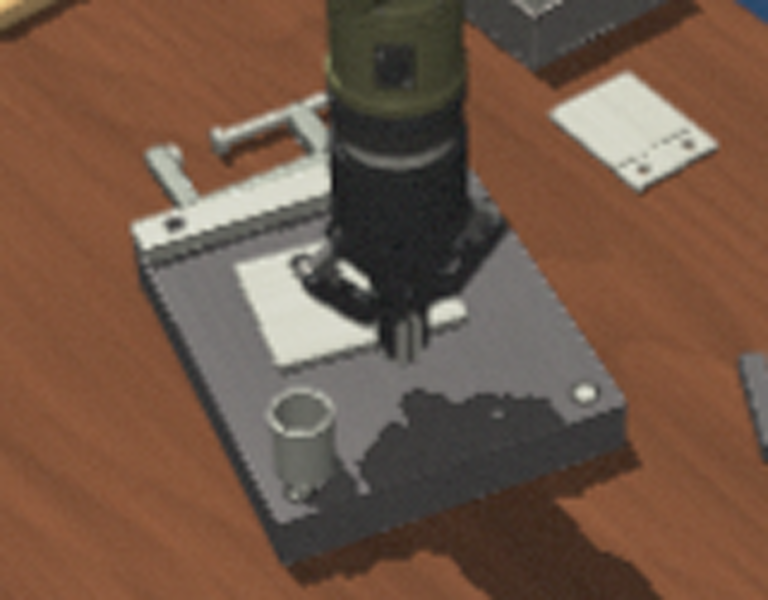

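Emit:
{"name": "send_rows", "arguments": {"moves": [[[0,0.04,0,0,0,0,1],[0,0.04,0,0,0,0,1],[0,0.03,0,0,0,0,1],[0,0.03,0,0,0,0,1],[0,0.03,0,0,0,0,1],[0,0.01,0,0,0,0,1],[0,0,0,0,0,0,1],[0,0,0,0,0,0,1]]]}}

```text
time_s: 3.73
eef_pos: [524.5, -17.2, 43.7]
eef_rot: [-1.571, 0.0, -0.239]
force: [-0.5, 0.5, -0.7]
grip_width: 0.0
```

```bash
python3 snap.py c side
python3 - <<'E'
from plan import *
st()
import cv2
a=cv2.imread('pics/side_c.png')[125:250,235:395];cv2.imwrite('pics/c5.png',cv2.resize(a,None,fx=4.8,fy=4.8,interpolation=cv2.INTER_CUBIC))
E
```

```text
3.7833 [524.72324017 -17.2580391   43.90685887] [-1.57073755e+00 -1.77043032e-04 -2.39188327e-01] [0.71493451 0.25142938 0.68332792] -0.018705911689503394 [-3.28909219e-02  4.12060500e-01 -4.47395776e-01  7.11154722e-01
  2.12688153e-05  1.77709373e+00]
t 3.78 pos [524.7 -17.3  43.9] blk [ -3.1 -59.3] rot [-1.571 -0.    -0.239] F [0.7 0.3 0.7] w -0.0
```

View pics/c5.png

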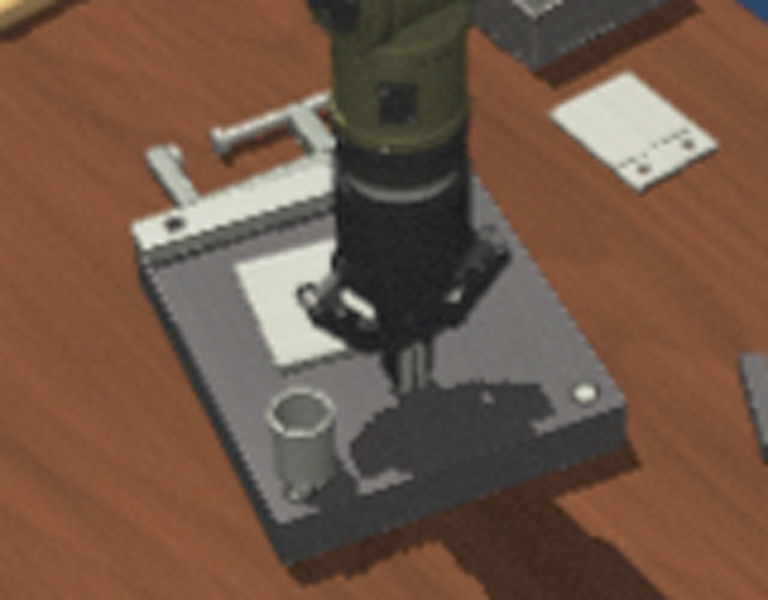

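Emit:
{"name": "send_rows", "arguments": {"moves": [[[0,0.013,0,0,0,0,1],[0,0,0.03,0,0,0,1],[0,0,0.03,0,0,0,1],[0,0,0.03,0,0,0,1],[0,0,0.03,0,0,0,1],[0,0,0.03,0,0,0,1],[0,0,0.03,0,0,0,1],[0,0,0.03,0,0,0,1]]]}}

```text
time_s: 4.45
eef_pos: [532.0, 13.1, 41.9]
eef_rot: [-1.573, -0.0, -0.239]
force: [0.5, -2.6, 0.9]
grip_width: 0.2
```

Emit:
{"name": "send_rows", "arguments": {"moves": [[[0,0,0.02,0,0,0,1],[0,0,0.02,0,0,0,1],[0,0,0.02,0,0,0,1],[0,0,0.02,0,0,0,1],[0,0,0.02,0,0,0,1],[0,0,0,0,0,0,1],[0,0,0,0,0,0,1],[0,0,0,0,0,0,1]]]}}

```text
time_s: 5.12
eef_pos: [535.7, 28.5, 41.9]
eef_rot: [-1.569, 0.0, -0.239]
force: [-0.6, 0.5, -1.1]
grip_width: -0.2
```

```bash
python3 snap.py d side top
python3 - <<'E'
from plan import *
st()
import cv2
a=cv2.imread('pics/side_d.png')[145:250,255:375];a=cv2.resize(a,None,fx=5,fy=5,interpolation=cv2.INTER_CUBIC)
b=cv2.imread('pics/top_d.png')[155:260,230:270];b=cv2.resize(b,None,fx=5,fy=5,interpolation=cv2.INTER_CUBIC)
import numpy as np
cv2.imwrite('pics/c6.png',np.hstack([a,b]))
E
```

```text
5.2167 [535.6623114   28.39739643  41.8496183 ] [-1.56961939e+00  1.78064239e-04 -2.39038893e-01] [-1.15778253  0.51662047  0.19310597] -0.04256277522754383 [ 5.22601238e-02  4.30501036e-01 -4.21524133e-01  7.18603708e-01
  1.17849230e-03  1.86209555e+00]
t 5.22 pos [535.7  28.4  41.8] blk [ -3.3 -12.4] rot [-1.57   0.    -0.239] F [-1.2  0.5  0.2] w -0.0
```

View pics/c6.png

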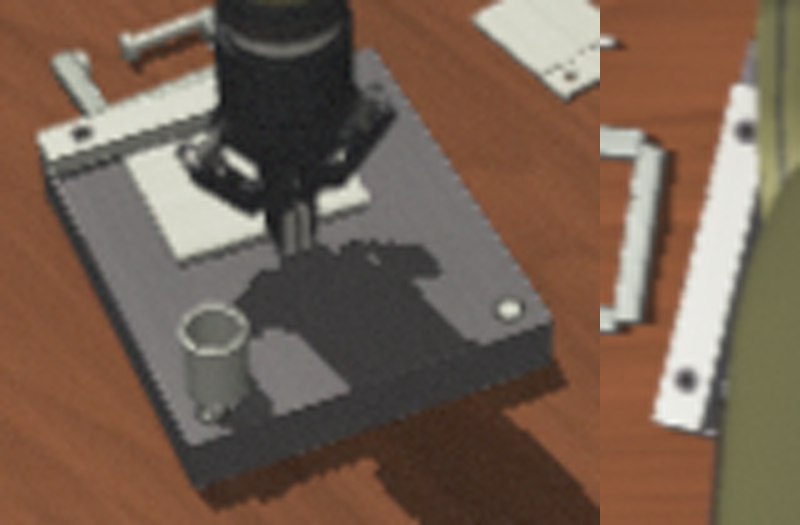

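Emit:
{"name": "send_rows", "arguments": {"moves": [[[0,0,0.01,0,0,0,1],[0,0,0.01,0,0,0,1],[0,0,0.01,0,0,0,1],[0,0,0.01,0,0,0,1],[0,0,0.01,0,0,0,1],[0,0,0.01,0,0,0,1],[0,0,0,0,0,0,1],[0,0,0,0,0,0,1]]]}}

```text
time_s: 5.88
eef_pos: [537.8, 37.0, 41.8]
eef_rot: [-1.57, 0.0, -0.239]
force: [-0.3, -1.8, -0.5]
grip_width: -0.3
```

Emit:
{"name": "send_rows", "arguments": {"moves": [[[0,0,0.005,0,0,0,1],[0,0,0.005,0,0,0,1],[0,0,0.005,0,0,0,1],[0,0,0.005,0,0,0,1],[0,0,0,0,0,0,1],[0,0,0,0,0,0,1],[0,0,0,0,0,0,1],[0,0,0,0,0,0,1]]]}}

```text
time_s: 6.55
eef_pos: [538.0, 38.6, 41.8]
eef_rot: [-1.573, 0.0, -0.24]
force: [-1.2, -5.5, 1.2]
grip_width: -0.3
```

```bash
python3 snap.py e side
python3 - <<'E'
from plan import *
st()
import cv2
a=cv2.imread('pics/side_e.png')[145:250,255:375];a=cv2.resize(a,None,fx=5.7,fy=5.7,interpolation=cv2.INTER_CUBIC)
cv2.imwrite('pics/c7.png',a)
E
```

```text
6.6 [537.98594318  38.64300363  41.79657629] [-1.57297970e+00  2.71572076e-04 -2.39774417e-01] [-1.14827212 -6.07408368  0.91854339] 0.2702042966345968 [ 0.07289034  0.43538961 -0.41293783  0.72339889 -0.00199398  1.88346172]
t 6.60 pos [538.   38.6  41.8] blk [-3.5 -1.9] rot [-1.573  0.    -0.24 ] F [-1.1 -6.1  0.9] w 0.3
```

View pics/c7.png

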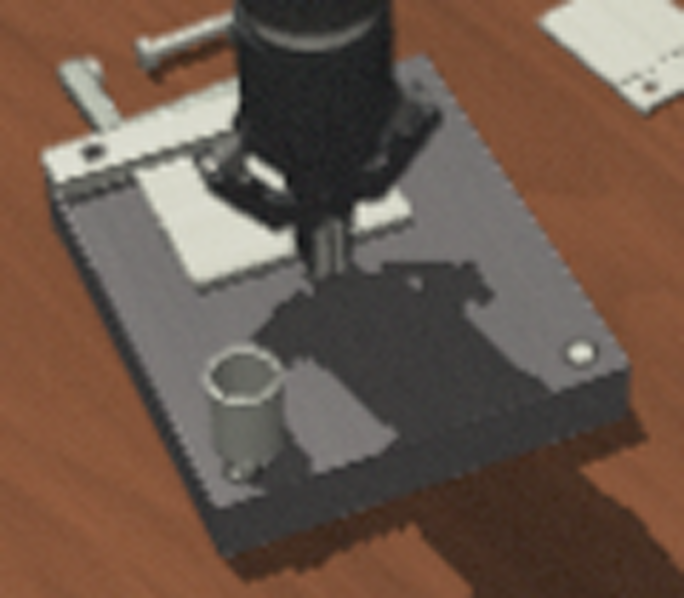

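Emit:
{"name": "send_rows", "arguments": {"moves": [[[0,0,0.005,0,0,0,1],[0,0,0.005,0,0,0,1],[0,0,0.005,0,0,0,1],[0,0,0.005,0,0,0,1],[0,0,0,0,0,0,1],[0,0,0,0,0,0,1],[0,0,0,0,0,0,1],[0,0,0,0,0,0,1]]]}}

```text
time_s: 7.27
eef_pos: [537.9, 38.9, 41.8]
eef_rot: [-1.579, 0.0, -0.241]
force: [-2.5, -11.1, 2.6]
grip_width: 0.2
```

Run:
```python
from plan import *
st()
```

```text
t 7.27 pos [537.9  38.9  41.8] blk [-3.6 -1.6] rot [-1.579  0.    -0.241] F [ -2.5 -11.1   2.6] w 0.2
```

Emit:
{"name": "send_rows", "arguments": {"moves": [[[0,0,-0.03,0,0,0,1],[0,0,-0.05,0,0,0,1],[0,0,-0.05,0,0,0,1],[0,-0.07,0,0,0,0,1],[0,-0.13,0,0,0,0,1],[0,-0.13,0,0,0,0,1],[0,0,0,0,0,0,1],[0,0,0,0,0,0,1]]]}}

```text
time_s: 7.93
eef_pos: [535.9, 23.7, 92.5]
eef_rot: [-1.569, -0.003, -0.239]
force: [-0.8, 0.8, 0.2]
grip_width: -0.1
```

Run:
```python
from plan import *
st();x,y=b2w(-106,55);plan((x,y,91),-0.24,8)
```

```text
t 7.93 pos [535.9  23.7  92.5] blk [ -2.  -16.9] rot [-1.569 -0.003 -0.239] F [-0.8  0.8  0.2] w -0.1
[-0.087,0.001,0.060,-0.002,0.001,0.003,1.000], |d| 0.105
[-0.087,0.001,0.060,-0.002,0.001,0.003,1.000], |d| 0.105
[-0.087,0.001,0.060,-0.002,0.001,0.003,1.000], |d| 0.105
[-0.087,0.001,0.060,-0.002,0.001,0.003,1.000], |d| 0.105
[-0.087,0.001,0.060,-0.002,0.001,0.003,1.000], |d| 0.105
[-0.087,0.001,0.060,-0.002,0.001,0.003,1.000], |d| 0.105
[-0.087,0.001,0.060,-0.002,0.001,0.003,1.000], |d| 0.105
[-0.087,0.001,0.060,-0.002,0.001,0.003,1.000], |d| 0.105
```

Emit:
{"name": "send_rows", "arguments": {"moves": [[[-0.1,0,0.07,0,0,0,1],[-0.1,0,0.07,0,0,0,1],[-0.1,0,0.07,0,0,0,1],[-0.1,0,0.07,0,0,0,1],[-0.1,0,0.07,0,0,0,1],[-0.1,0,0.07,0,0,0,1],[-0.1,0,0.06,0,0,0,1],[0,0,0,0,0,0,1]]]}}

```text
time_s: 8.6
eef_pos: [445.9, 119.6, 90.0]
eef_rot: [-1.571, 0.005, -0.236]
force: [-0.8, -0.5, -0.2]
grip_width: -0.1
```

Emit:
{"name": "send_rows", "arguments": {"moves": [[[0,0.05,0,0,0,0,1],[0,0.05,0,0,0,0,1],[0,0.05,0,0,0,0,1],[0,0.04,0,0,0,0,1],[0,0.04,0,0,0,0,1],[0,0.04,0,0,0,0,1],[0,0,0,0,0,0,1],[0,0,0,0,0,0,1]]]}}

```text
time_s: 9.27
eef_pos: [449.3, 118.1, 50.3]
eef_rot: [-1.571, 0.001, -0.24]
force: [-0.4, 0.0, 0.1]
grip_width: -0.3
```

```bash
python3 snap.py f side top
python3 - <<'E'
from plan import *
st()
import cv2
for n in ('side','top'):
    a=cv2.imread(f'pics/{n}_f.png')[145:250,235:375];a=cv2.resize(a,None,fx=5.7,fy=5.7,interpolation=cv2.INTER_CUBIC)
    cv2.imwrite(f'pics/c8{n}.png',a)
E
```

```text
9.3667 [449.8780994  118.37920951  50.99731312] [-1.57062691e+00 -3.32787588e-04 -2.39257231e-01] [-0.45491269  0.23702567 -0.70781329] -0.02464641056652691 [ 2.57310019e-01  3.18700094e-01 -5.81167888e-01  6.70555038e-01
 -9.58527643e-06  2.06736355e+00]
t 9.37 pos [449.9 118.4  51. ] blk [-108.    54.6] rot [-1.571 -0.    -0.239] F [-0.5  0.2 -0.7] w -0.0
```

View pics/c8side.png

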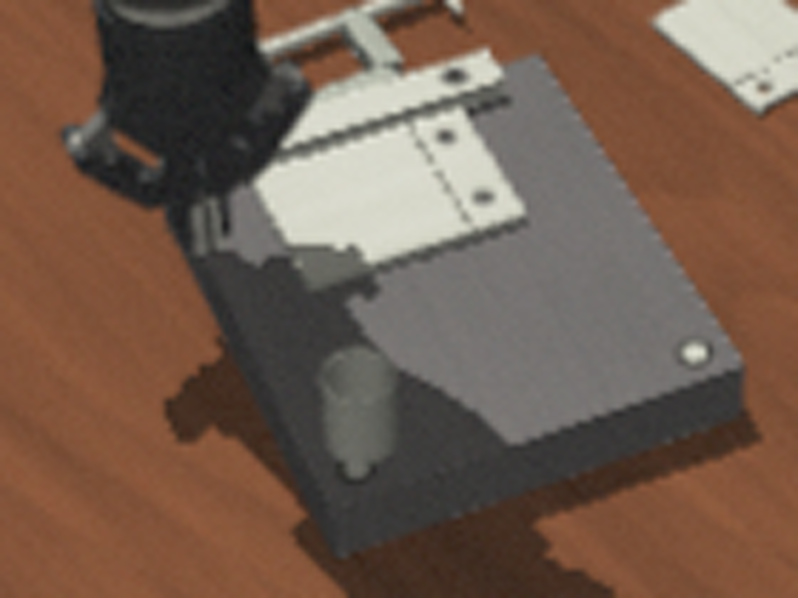

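View pics/c8top.png

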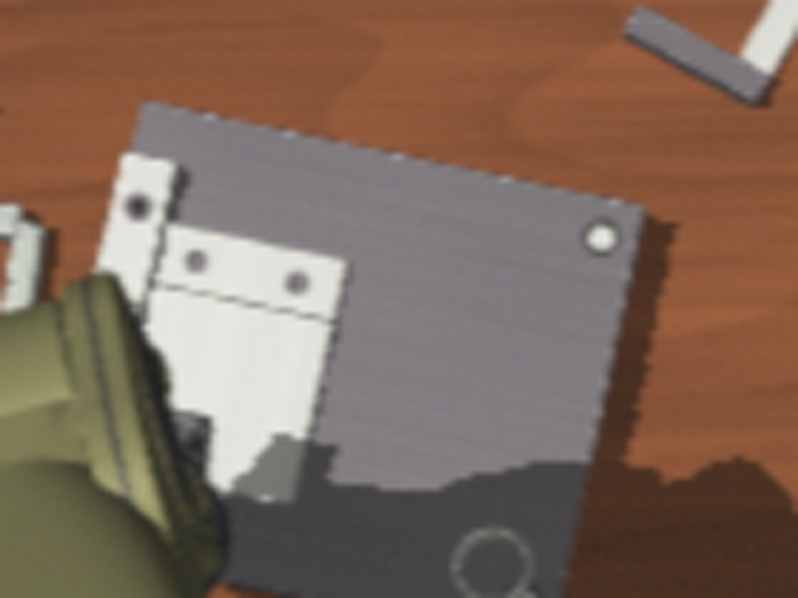

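```bash
cat > meas.py <<'E'
from fit import *
from plan import w2b
def bp(cam,uv,z):
    K=C[cam]['K'];T=C[cam]['T'];uv=np.asarray(uv,float)
    d=np.c_[uv,np.ones(len(uv))]@np.linalg.inv(K).T; d=d*[1,-1,-1]; d=d@T[:3,:3].T
    o=T[:3,3]; t=(z-o[2])/d[:,2]; P=o+d*t[:,None]
    return np.array([w2b(*p[:2]) for p in P]).round(1)
E
python3 - <<'E'
from meas import *
t=lambda u:crop(u,5.7,(235,145))
print('line',bp('top',t([(155,287),(332,320)]),46),'\nright tab corner',bp('top',t([(348,262)]),46),'\nnear right',bp('top',t([(297,500)]),46),'\nblock far corners',bp('top',t([(147,102),(645,206)]),40), )
E
```

```text
line [[19.7 97.6]
 [21.8 10.9]] 
right tab corner [[51.   9.5]] 
near right [[-66.3   8.3]] 
block far corners [[ 109.2  123.2]
 [ 109.1 -124.8]]
```

Emit:
{"name": "send_rows", "arguments": {"moves": [[[0,0.03,0,0,0,0,1],[0,0.03,0,0,0,0,1],[0.02,0,0,0,0,0,1],[0.04,0,0,0,0,0,1],[0.04,0,0,0,0,0,1],[0.04,0,0,0,0,0,1],[0.03,0,0,0,0,0,1],[0.02,0,0,0,0,0,1]]]}}

```text
time_s: 10.03
eef_pos: [478.6, 111.5, 42.0]
eef_rot: [-1.57, -0.001, -0.24]
force: [0.6, 1.3, 0.7]
grip_width: -0.3
```

Run:
```python
from plan import *
st()
```

```text
t 10.03 pos [478.6 111.5  42. ] blk [-78.5  54.8] rot [-1.57e+00 -1.00e-03 -2.40e-01] F [0.6 1.3 0.7] w -0.3
```

Emit:
{"name": "send_rows", "arguments": {"moves": [[[0.03,0,0,0,0,0,1],[0.03,0,0,0,0,0,1],[0.03,0,0,0,0,0,1],[0.03,0,0,0,0,0,1],[0.03,0,0,0,0,0,1],[0.03,0,0,0,0,0,1],[0.03,0,0,0,0,0,1],[0.03,0,0,0,0,0,1]]]}}

```text
time_s: 10.7
eef_pos: [512.7, 102.8, 41.6]
eef_rot: [-1.571, 0.0, -0.239]
force: [-2.8, -0.0, -0.8]
grip_width: 0.2
```

Emit:
{"name": "send_rows", "arguments": {"moves": [[[0.03,0,0,0,0,0,1],[0.03,0,0,0,0,0,1],[0.03,0,0,0,0,0,1],[0.02,0,0,0,0,0,1],[0.01,0,0,0,0,0,1],[0,0,0,0,0,0,1],[0,0,0,0,0,0,1],[0,0,0,0,0,0,1]]]}}

```text
time_s: 11.37
eef_pos: [530.5, 98.9, 42.2]
eef_rot: [-1.57, -0.002, -0.239]
force: [-1.0, 0.5, -0.2]
grip_width: 0.3
```

```bash
cat > crop.sh <<'S'
python3 snap.py $1 side top; python3 - $1 <<'E'
from plan import *
st()
import cv2
for n in ('side','top'):
    a=cv2.imread(f'pics/{n}_{sys.argv[1]}.png')[145:250,235:375];a=cv2.resize(a,None,fx=5.7,fy=5.7,interpolation=cv2.INTER_CUBIC)
    cv2.imwrite(f'pics/crop_{n}_{sys.argv[1]}.png',a)
E
S
bash crop.sh g
```

```text
11.4667 [530.50428041  98.95048234  42.25864727] [-1.5702911  -0.00160538 -0.23910537] [-0.8960971   0.05636511 -0.05641605] 0.10370844183759179 [ 1.84520926e-01  4.33636187e-01 -4.14546173e-01  7.20942816e-01
 -1.99355308e-04  1.99442205e+00]
t 11.47 pos [530.5  99.   42.3] blk [-25.1  54.9] rot [-1.57  -0.002 -0.239] F [-0.9  0.1 -0.1] w 0.1
```

View pics/crop_side_g.png

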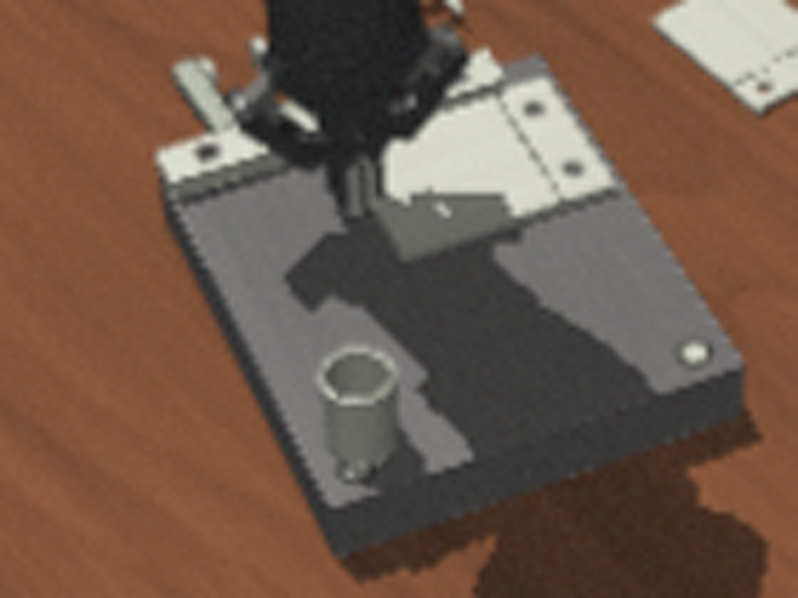

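View pics/crop_top_g.png

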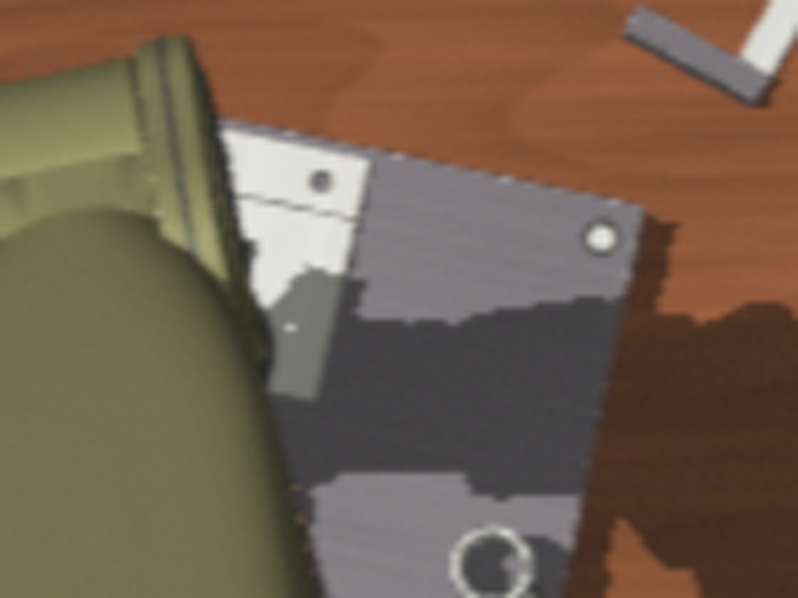

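Run:
```python
from meas import *
t=lambda u:crop(u,5.7,(235,145))
print('line',bp('top',t([(240,196),(357,218)]),46),'\nright tab corner',bp('top',t([(372,158)]),46),'\nnear right',bp('top',t([(317,400)]),46),'\nblock far corners',bp('top',t([(645,206),(395,155)]),40), )
print('side line',bp('side',t([(500,88),(562,207)]),46),'tab corners',bp('side',t([(618,188)]),46),'block',bp('side',t([(543,57),(743,362)]),40))
```

```text
line [[71.8 67.6]
 [73.   9.9]] 
right tab corner [[103.5   9.3]] 
near right [[-17.5   9.5]] 
block far corners [[ 109.1 -124.8]
 [ 108.6   -0.8]]
side line [[73.3 99. ]
 [66.3  3.5]] tab corners [[98.4  4. ]] block [[ 107.1  117.8]
 [ 105.1 -125.7]]
```

Emit:
{"name": "send_rows", "arguments": {"moves": [[[0.03,0,0,0,0,0,1],[0.03,0,0,0,0,0,1],[0.03,0,0,0,0,0,1],[0.03,0,0,0,0,0,1],[0.03,0,0,0,0,0,1],[0.03,0,0,0,0,0,1],[0.02,0,0,0,0,0,1],[0,0,0,0,0,0,1]]]}}

```text
time_s: 12.13
eef_pos: [560.5, 91.4, 41.8]
eef_rot: [-1.571, -0.002, -0.24]
force: [-0.6, 0.5, -0.1]
grip_width: 0.3
```

Emit:
{"name": "send_rows", "arguments": {"moves": [[[0.01,0,0,0,0,0,1],[0.01,0,0,0,0,0,1],[0,0,0,0,0,0,1],[0,0,0,0,0,0,1],[0,0,0,0,0,0,1],[0,0,0,0,0,0,1],[0,0,0,0,0,0,1],[0,0,0,0,0,0,1]]]}}

```text
time_s: 12.8
eef_pos: [561.8, 91.0, 41.8]
eef_rot: [-1.571, -0.0, -0.239]
force: [-1.9, 0.4, 1.4]
grip_width: -0.1
```

```bash
bash crop.sh h
```

```text
12.9 [561.79739043  90.95369702  41.76920429] [-1.57092580e+00 -1.66629478e-05 -2.39230692e-01] [-2.4760925   0.72199987 -0.04074834] 0.3573776894846239 [ 1.60575821e-01  4.76780957e-01 -3.37702714e-01  7.56347701e-01
 -1.25744046e-04  1.97060284e+00]
t 12.90 pos [561.8  91.   41.8] blk [ 7.2 54.6] rot [-1.571 -0.    -0.239] F [-2.5  0.7 -0. ] w 0.4
```

View pics/crop_side_h.png

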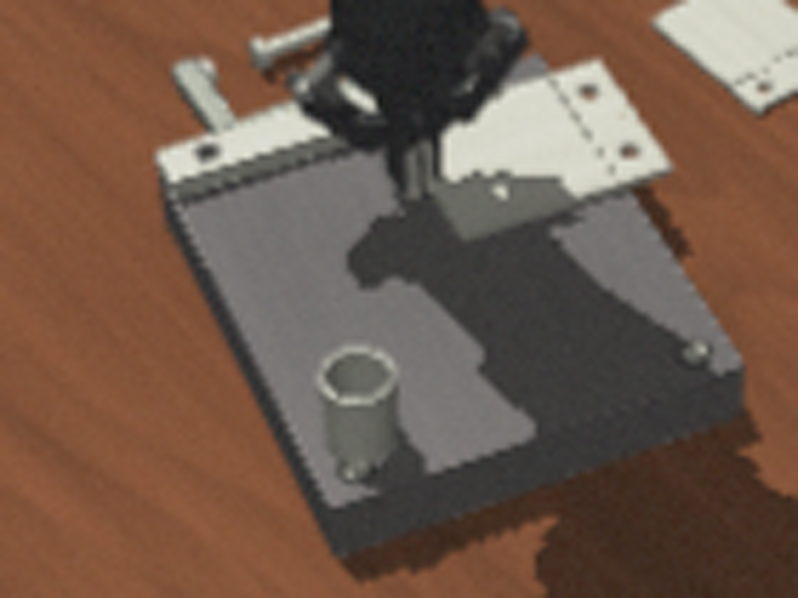

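View pics/crop_top_h.png

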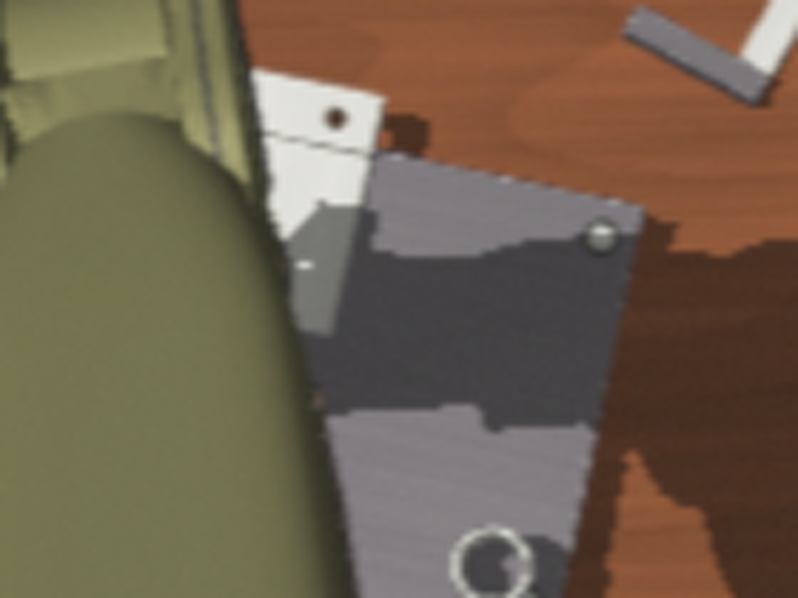

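Run:
```python
from meas import *
t=lambda u:crop(u,5.7,(235,145))
print('line',bp('top',t([(265,132),(372,154)]),46),'\nright tab corner',bp('top',t([(386,97)]),46),'\nnear right',bp('top',t([(333,334)]),46),'\nblock far edge',bp('top',t([(645,206),(395,153),(510,178)]),40), )
print('side line',bp('side',t([(552,77),(613,175)]),46),'tab corners',bp('side',t([(600,58),(672,170)]),46),'block',bp('side',t([(743,362),(630,190)]),40))
```

```text
line [[105.2  62.8]
 [105.4   9.7]] 
right tab corner [[134.5   9.1]] 
near right [[15.2  8.9]] 
block far edge [[ 109.1 -124.8]
 [ 109.5   -0.6]
 [ 109.1  -57.9]]
side line [[102.2  95.2]
 [100.1  13.8]] tab corners [[132.1  98.2]
 [129.6   4.3]] block [[ 105.1 -125.7]
 [ 106.1    5.5]]
```

Emit:
{"name": "send_rows", "arguments": {"moves": [[[0.01,0,0,0,0,0,1],[0.01,0,0,0,0,0,1],[0.008,0,0,0,0,0,1],[0,0,0,0,0,0,1],[0,0,0,0,0,0,1],[0,0,0,0,0,0,1],[0,0,0,0,0,0,1],[0,0,0,0,0,0,1]]]}}

```text
time_s: 13.57
eef_pos: [566.5, 89.9, 42.0]
eef_rot: [-1.571, -0.001, -0.239]
force: [-0.5, 0.5, 0.2]
grip_width: -0.2
```

```bash
python3 -c "
from plan import *
st()"
```

```text
t 13.57 pos [566.5  89.9  42. ] blk [12.  54.7] rot [-1.571e+00 -1.000e-03 -2.390e-01] F [-0.5  0.5  0.2] w -0.2
```

Emit:
{"name": "send_rows", "arguments": {"moves": [[[-0.05,0,0,0,0,0,1],[-0.1,0,0,0,0,0,1],[-0.05,-0.1,0,0,0,0,1],[0,-0.2,0,0,0,0,1],[0,-0.2,0,0,0,0,1],[0,-0.2,0,0,0,0,1],[-0.1,-0.1,0,0,0,0,1],[-0.15,0,0,0,0,0,1]]]}}

```text
time_s: 14.23
eef_pos: [505.1, 106.8, 166.5]
eef_rot: [-1.566, -0.011, -0.24]
force: [0.6, -0.3, -0.3]
grip_width: -0.1
```

Emit:
{"name": "send_rows", "arguments": {"moves": [[[-0.1,0,0.2,0,0,0,1],[-0.1,0,0.2,0,0,0,1],[-0.1,0,0.2,0,0,0,1],[-0.1,0,0.2,0,0,0,1],[-0.1,0,0.2,0,0,0,1],[-0.05,0,0.2,0,0,0,1],[0,0,0.1,0,0,0,1],[0,0,0,0,0,0,1]]]}}

```text
time_s: 14.9
eef_pos: [467.0, 318.8, 162.2]
eef_rot: [-1.568, -0.002, -0.235]
force: [0.4, 0.2, -0.6]
grip_width: -0.2
```

```bash
bash crop.sh i
```

```text
15.0 [466.08894722 315.19269976 161.86983598] [-1.57111952e+00 -4.95628066e-04 -2.38014926e-01] [-0.65147504 -0.90227176 -0.30732681] 0.14520477034700058 [ 5.94940610e-01  3.60807187e-01 -1.77248613e-01  1.03264626e+00
 -5.84137731e-04  2.40375192e+00]
t 15.00 pos [466.1 315.2 161.9] blk [-139.   249.6] rot [-1.571 -0.    -0.238] F [-0.7 -0.9 -0.3] w 0.1
```

View pics/crop_side_i.png

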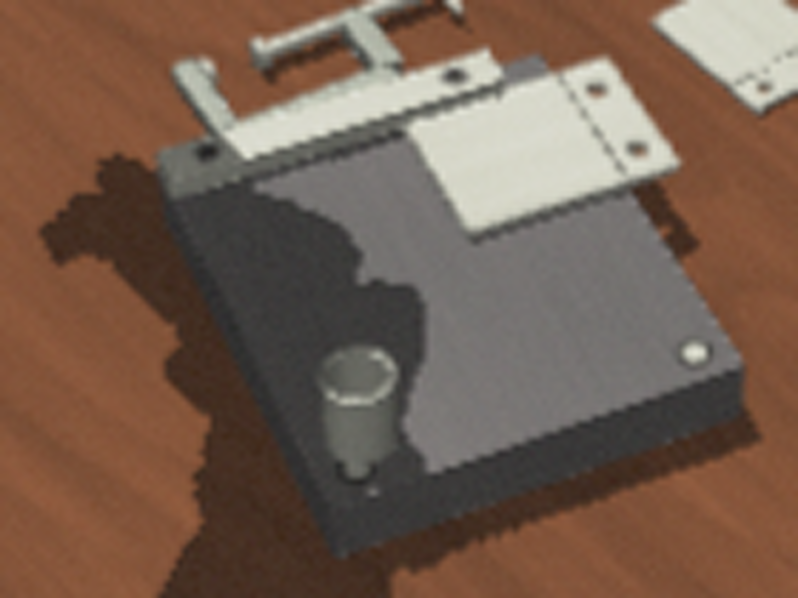

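View pics/crop_top_i.png

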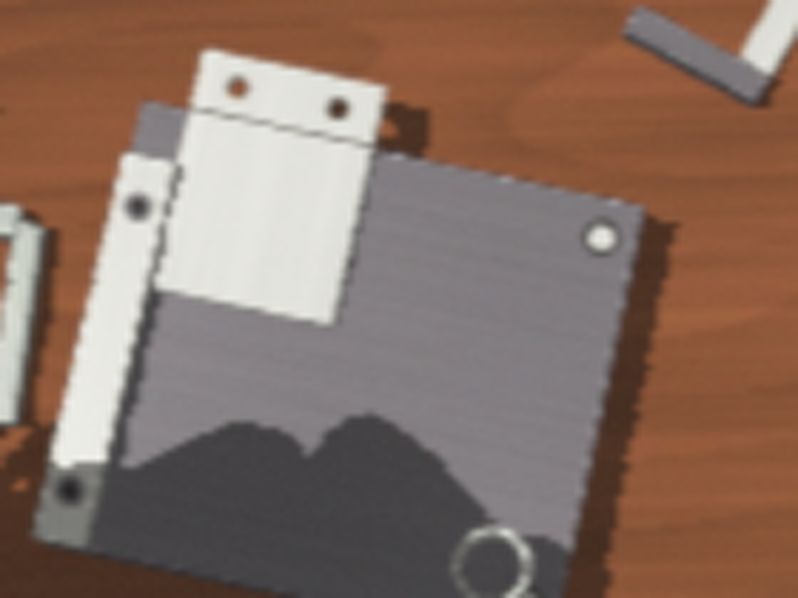

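Run:
```python
from fit import *
np.set_printoptions(precision=2,suppress=True)
t=lambda u:crop(u,5.7,(235,145))
ot=('top',[(110,125,40),(110,-125,40),(80,100,54),(80,125,54),(-110,125,54),(-110,100,54)],t([(145,101),(645,206),(180,165),(123,152),(33,540),(88,550)]))
os=('side',[(110,125,40),(110,-125,40),(-110,-125,40),(-110,125,54),(-110,100,54),(80,100,54),(80,125,54)],t([(544,57),(743,362),(333,506),(157,150),(175,192),(505,78),(490,50)]))
BL2=BL+[(30,45,6),(30,-45,6)]
bt=('top',BL2,t([(202,50),(387,88),(335,325),(152,290),(190,108),(375,147)]))
bs=('side',BL2,t([(607,57),(680,165),(473,232),(408,125),(560,75),(626,173)]))
for o,b in ((ot,bt),(os,bs)):
    p,r=fit([o],0);q,r2=fit([b],40);c,s=np.cos(p[2]),np.sin(p[2]);d=q-p
    print(p.round(3),q.round(3),'blank in block',c*d[0]+s*d[1],-s*d[0]+c*d[1],d[2].round(4)); print(r,r2)
```

```text
[540.97  39.44  -0.24] [631.52  74.04  -0.23] blank in block 79.78704081542213 55.04933873039403 0.0105
[-0.17  0.09  0.2  -0.04 -0.55 -0.13  0.58  0.3   0.27 -0.19 -0.32 -0.01] [ 0.48  0.22 -0.25 -0.22 -0.05  0.07 -0.08 -0.19  0.28  0.36 -0.35 -0.21]
[538.14  36.87  -0.24] [628.31  71.38  -0.23] blank in block 79.30382014736458 55.07785436175461 0.0079
[-0.57 -0.71  1.07  0.55 -0.14  0.58 -0.16  0.24 -0.54 -1.74  0.62 -0.
 -0.03 -0.12] [ 0.17  0.08  0.41 -0.35 -0.2   0.09 -0.77 -0.5  -0.41 -0.29  0.8   1.25]
```

```bash
python3 -c "
from station import ticket
print(ticket.sign_off())"
```

```text
the job is handed in; nothing more can be done
None
```

I set the blank with the shut fingertips in two pushes. I pushed it sideways against the guide bar, stopping when the force rose to about 11 N with no more movement. Then I slid it along the bar to the far edge, with small corrections from the images, and moved the hand clear. I handed the job in at about 15 s.

Last checks, measured separately in each camera against a target of (80, 55) mm and 0 rad in the block frame:

| Camera | Blank x (mm) | Blank y (mm) | Turn (rad) |
|---|---|---|---|
| Top | 79.8 | 55.05 | 0.010 |
| Side | 79.3 | 55.08 | 0.008 |

- **Line and bar:** by these figures the scribed line is 0.2 to 0.7 mm short of the far edge, and the left side lies against the bar.
- **Camera disagreement:** the two cameras differ by about 3 mm in absolute position. I only compared blank and block within the same camera, where the results agree to 0.5 mm.
- **Surroundings:** the tube and the G-clamp were in the same place in the last pictures as in the first. I did not re-measure the other tools and parts, and the hand worked well away from all of them except the G-clamp, which it passed over at about 160 mm.
- **Hand:** at hand-in it was about 160 mm above the bench, to the left of the block, with the force reading near zero.

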